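# Shut the clamshell test case and trip its start switch

### The arm

A 6-joint arm with a two-finger parallel gripper is mounted at the origin on a cart in front of the work surface, level with it; the furniture and walls round the work are solid. World frame = base frame: x ahead of the robot, y to its left, z up, the work surface at z = 0. Lengths are in m, angles in rad, forces in N, time in s.
With the tool pointing down it reaches from about 0.35 to 0.975 m from the base axis. Payload 4.9 kg.
Tool frame: the origin (TCP) lies on the mounting face of the last link; the fingertips stand 173 mm ahead of it and the grasp point (between the pads) lies 155 mm ahead of it; z points along the fingers, y is the direction in which the jaws open and shut (so a half turn about z gives the same grasp; the last joint's range is limited). The gripper opens to 85 mm and grips with 20 to 120 N. Pads are 22 mm wide; open, the fingers measure 114 mm over their backs; the gripper's body (76 mm by 85 mm) begins 54 mm behind the grasp point. The pads swing forward as they close: fully open they stand 13 mm farther back than shut.
Start: joints at [-1.221, 0.053, 1.613, -0, 1.476, -0.119], TCP at [0.282, -0.558, 0.405] pointing down, gripper open.
Joint ranges: [-3.01, 3.01], [-1.01, 2.22], [0.06, 2.58], [-1.02, 4.17], [0.09, 2.62], [-3.14, 3.14]. Speed limits (rad/s): [2.57, 2.57, 3.14, 3.14, 3.14, 3.14].

### API

Orientations are given as a unit quaternion [w, x, y, z].
In Python, from plant import manip gives the robot as it stands.
- The arm moves only by the tool play_rows, never from a script. Its argument "increments" is a list of rows, each an object with "offset": the shift along the tool's x, y, z in mm, a list of three; "twist": the turn about the tool's z in rad; "grip": the opening, from 0 (shut) to 1 (fully open). In form: [{"offset": [dx, dy, dz], "twist": twist, "grip": grip}, ...]. A call has 1 to 5 rows; each row is the pose to reach, as a shift and turn from the pose commanded when the call began, along the tool's axes at that moment; what a row does not reach only later rows make up. A row lasts 1/12 s, in which the tool goes at most 41.7 mm and 7.16 degrees, less where a joint would pass 70% of its speed; a pose out of reach is approached as far as the arm can. A call with a gripper value outside its range is refused whole. The fingers move at their own pace and stop on an object; the grip force is fixed at half the most. Time passes only in rows, so rows that repeat a pose let the fingers close. It gives the time, the measured TCP pose, the force and the opening at its end, in the units of the state.
- manip.state(): the state, without advancing time (a new reading comes with each control period).
- manip.grab_frame(name): name is "scene" or "top" or "wrist"; returns the picture (420x560x3 uint8, blue, green, red); there is no depth.
- manip.get_calibration(name): a dict with "fx", "fy", "cx", "cy" (pixels), "T" (4x4, takes a point from camera to world coordinates). Camera axes: x right, y down, z forward; pixel columns grow to the right and rows downward; lengths in m; the calibration is good to about 2 mm. A picture is of the moment at which its call begins: read the wrist's pose just before it. get_calibration takes no time and is no camera call; for the wrist camera it gives the pose at the moment of the call.
- manip.job_done(): hands the job in, once; it reports no verdict.
Trained networks look in the newest picture that a camera, given by its name, has taken for a name from the list of things; names that differ only in an ending like _2 or _b are one class to them, and where a whole thing is asked for, a point or a joint stands for the part that bears it (a point fixed in the world has none). Each returns a list of dicts, best first, with "p" (0 to 1); they miss things now and then, are a little off and sometimes report something else, mostly with a low value. They report only what shows in the picture. A call takes as long as a camera call.
- manip.boxes_of(query, camera): "xyz" ([x, y, z] in m, in the coordinates of the camera as it stood for that picture, good to about 4 mm: the middle of the surface that is visible of it).
- manip.tip_of(query, camera): "xyz" ([x, y, z] in m, in the coordinates of the camera as it stood for that picture, good to about 4 mm: a listed point, or the origin of a listed thing).
The state is a dict: "time": time; "joint_pos": joint angles; "joint_vel": joint speeds; "joint_efforts": joint torques, N m; "tool_pos": TCP position; "tool_rot": TCP orientation; "contact_force": force on the tool from outside, world axes, zero at the start; "ft_torque": the same for the moment, N m; "gripper_width": opening from 0.0 (shut) to 1.0 (fully open).
Only numpy, scipy, OpenCV 4.12 (cv2) and the standard library are available. Lean on these libraries where they do the work, as an engineer would, in place of code of your own. Each camera call takes 0.05 s, during which the arm holds its last target. There are 200 camera calls.

### The job

Swing the open upper half of the hinged metal test case over and seat it flush, edge to edge, on the lower half, leaving the sample pin in its nest inside. Then push the sprung plunger on the closed lid down through its stroke until you feel it land firmly on the sprung switch inside, hold it there for about half a second without crushing the switch, and let the plunger come fully back up. Do not disturb the wash bottle and the stacked trays behind the case.

Things in the scene. Friction and masses are not known exactly. Their poses are not given: they have to be found in the camera images.
- case: Lower half of an aluminium clamshell case, fixed to the table: 140 mm (its x) by 100 mm (its y) by 40 mm high, walls 4 mm, on four dark foot tabs that reach 9 mm past its ends in x, 5 mm high. Origin at the centre of its underside, z up. The hinge axis runs along its x at y = -54 mm, z = 40 mm. In its frame the sample's nest is at x = -34 mm, y = 0 and the switch at x = +32 mm, y = 0.
- lid (a joint): Hinge of the upper half (rad): 0 = shut flush on the lower half, grows as it opens towards the case's -y side; 1.57 = upright, 2.15 = its stop. It is stiff (about 0.26 N m) and stays where it is left. The upper half is a shell 140 x 100 mm and 30 mm deep with 4 mm walls; shut, its flat outside face lies 70 mm over the table. Shut within 0.03 rad counts as flush.
- lid_edge (a point): Middle of the free rim of the upper half (the edge across from the hinge, 104 mm from the hinge axis); it meets the lower half's rim at the case's x = 0, y = +50 mm, z = 40 mm when shut. Its axes are those of the lid, which are the case's axes when shut; its z axis is the normal of the lid's outside face, which lies 30 mm along +z.
- plunger (a joint): Travel of the sprung plunger through the upper half (m): 0 = fully out, grows as it is pushed in; 0.027 at most. About 3 N starts it and about 6 N holds it at 20 mm. Its lower tip meets the switch inside the shut case after a travel between 8 and 20 mm, which depends on the unknown height the switch is set to.
- plunger_top (a point): Top centre of the plunger's black mushroom knob (30 mm across, 13 mm high, on a 10 mm steel stem), 42 mm above the lid's outside face when out; 112 mm over the table when out and the lid is shut. Its z axis points out along the plunger; in the shut lid it stands at the case's x = +32 mm, y = 0.
- switch (a joint): Travel of the sprung switch head inside the lower half (m): 0 = free, grows as the plunger presses it down. It adds about 3.5 N per mm to the plunger's own spring: it trips at 1.2 mm (4 N) and is crushed beyond 5 mm (17 N).
- sample: Loose grey sample pin, 11 mm thick and 56 mm long (along its y), lying in its nest (a grey pocket 60 x 15 mm, 6 mm deep) on the floor of the lower half, along the case's y at the case's x = -34 mm, y = 0. Origin at the centre of its underside, 4 mm over the table.
- wash_bottle: Loose white wash bottle 80 x 65 x 210 mm, standing upright behind the case. Origin at the centre of its underside.
- tray_a: Lower of two stacked frosted trays, each 127 x 84 x 23 mm, loose, lying behind and to the left of the case. Origin at the centre of its underside.
- tray_b: Upper of the two stacked trays. Origin at the centre of its underside.

How it is judged:
On the way, in this order (a step that is already met when the one before it is completed fails the run):
1. the upper half is shut flush on the lower half (value of joint lid below 0.03 rad), for 0.2 s.
2. the plunger is held down on the switch, the switch tripped and the case still shut (value of joint switch above 0.0012 m and value of joint lid below 0.03 rad), for 0.3 s.
At the end, for the whole second after the job is handed in: The case is shut within 0.03 rad, the plunger is back out within 3 mm, the switch is free (under 0.6 mm), the sample pin lies in its nest (within 10 mm of where it started) and the wash bottle stands upright (value of joint lid below 0.03 rad and value of joint plunger below 0.003 m and value of joint switch below 0.0006 m and distance of sample from where it was at the start of the episode below 0.01 m and angle between wash_bottle's own z axis and vertical below 0.1 rad); the robot touches nothing.
It fails at once if the switch is crushed (pressed more than 5 mm) (value of joint switch above 0.005 m).
It fails at once if the sample pin leaves its nest (moved more than 10 mm) (distance of sample from where it was at the start of the episode above 0.01 m).
It fails at once if the wash bottle or a tray is moved more than 30 mm (distance of any of wash_bottle, tray_a, tray_b from where it was at the start of the episode above 0.03 m).
It also fails if it takes over 64 s, if anything falls off the work surface, if the arm or the gripper's body presses on something with over 40 N, if the wrist force passes 120 N, or if a joint passes its speed limit or range.

## Working session

There is one attempt and no reset: what is moved stays moved. The work goes in short steps, Python scripts to look and compute and a tool call to move; the robot and the scene stay as the last step left them, time stands still between calls to the robot, and variables do not carry over. Pictures are saved under pics/ and viewed, about 8 in all and at most 12, crops included, and the job is handed in when it is done.

Besides the shell and the picture viewer there is one more tool, called after "Request:" as name(argument=value, ...) on one line, values as JSON. play_rows: Moves the arm, as the interface text tells. Its arguments: {"type":"object","properties":{"increments":{"type":"array"}},"required":["increments"]}

```bash
mkdir -p pics; cat > h.py <<'E'
from plant import manip
import numpy as np, cv2
from scipy.spatial.transform import Rotation as R
def w(cam,p,T=None):
    T=np.array(manip.get_calibration(cam)["T"]) if T is None else T
    return (T@np.r_[p,1])[:3]
def st():
    s=manip.state(); q=s["tool_rot"]; Rm=R.from_quat([q[1],q[2],q[3],q[0]]).as_matrix()
    return s,np.array(s["tool_pos"]),Rm
def look(cam,names,pic=None):
    T=np.array(manip.get_calibration(cam)["T"]); im=manip.grab_frame(cam)
    if pic: cv2.imwrite("pics/"+pic,im)
    for n,k in names:
        r=(manip.tip_of if k=="t" else manip.boxes_of)(n,cam)
        print(cam,n,k,[(round(d["p"],2),w(cam,d["xyz"],T).round(4).tolist()) for d in r[:3]])
E
python3 - <<'E'
from h import *
s,p,Rm=st(); print(s["time"],p,Rm.round(3))
N=[("case","t"),("lid_edge","t"),("plunger_top","t"),("lid","b"),("sample","t"),("wash_bottle","t"),("tray_a","t")]
look("scene",N,"s1.png"); look("top",N,"t1.png")
cv2.imwrite("pics/st1.png",cv2.resize(np.vstack([cv2.imread("pics/s1.png"),cv2.imread("pics/t1.png")]),(448,600)) if 0 else np.hstack([cv2.imread("pics/s1.png"),cv2.imread("pics/t1.png")])[:, :]) 
E
```

```text
0.0 [ 0.28231523 -0.55729925  0.40346274] [[ 0.892  0.452 -0.001]
 [ 0.452 -0.892  0.002]
 [ 0.    -0.002 -1.   ]]
scene case t [(0.68, [0.5149, 0.0173, 0.003])]
scene lid_edge t [(0.87, [0.5427, -0.0623, 0.142])]
scene plunger_top t [(0.5, [0.5915, -0.0995, 0.0706])]
scene lid b [(0.84, [0.5357, -0.0786, 0.1296])]
scene sample t [(0.63, [0.5885, -0.0999, 0.0678]), (0.48, [0.4833, 0.0008, 0.006])]
scene wash_bottle t [(0.77, [0.7602, 0.0204, 0.0024])]
scene tray_a t [(0.8, [0.6965, 0.1529, 0.0036])]
top case t [(0.78, [0.5129, 0.017, -0.0012]), (0.35, [0.7607, 0.022, -0.0045])]
top lid_edge t [(0.75, [0.5473, -0.0639, 0.1363])]
top plunger_top t [(0.61, [0.5913, -0.0998, 0.0711])]
top lid b [(0.88, [0.5448, -0.0656, 0.0762])]
top sample t [(0.5, [0.4831, 0.0056, 0.0065])]
top wash_bottle t [(0.69, [0.762, 0.0205, -0.0026])]
top tray_a t [(0.57, [0.6907, 0.1508, 0.0217])]
```

View pics/s1.png

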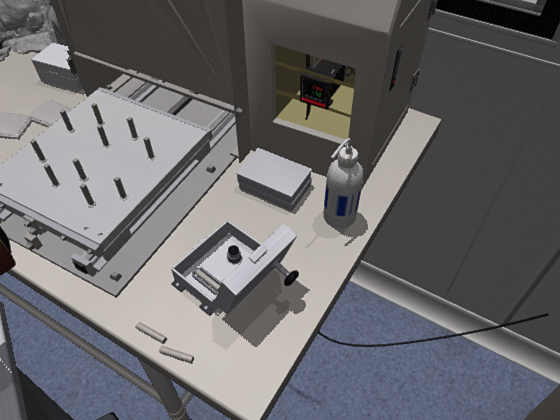

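View pics/t1.png

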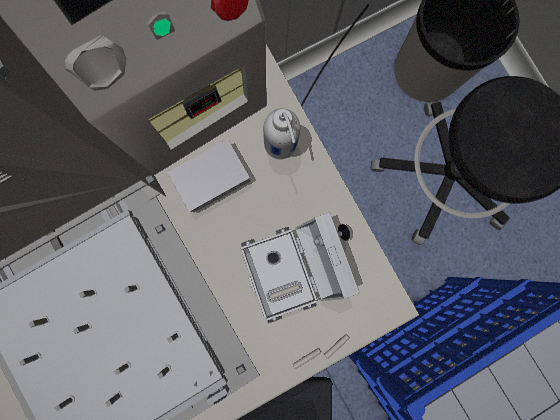

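The scene view shows the case at about (230,270), lid open with the knob at (291,278), and the bottle at (343,190). The top view shows the case at (282,275), lid rim at (335,255), and knob at (345,232). The network points fit these: case yaw is about 21° and the lid is at about 1.88 rad. I'll push the lid shut with closed fingers near its rim, beside the knob (case x = -30).

Request:
play_rows(increments=[{"offset": [34,-21,0],"twist": 0,"grip": 0},{"offset": [68,-42,0],"twist": 0,"grip": 0},{"offset": [102,-63,0],"twist": 0,"grip": 0},{"offset": [136,-84,0],"twist": 0,"grip": 0},{"offset": [170,-105,0],"twist": 0,"grip": 0}])

```text
time: 1.22
tool_pos: [0.3871, -0.3855, 0.4048]
tool_rot: [0.0, 0.973, 0.232, 0.0]
contact_force: [1.5, -1.0, 0.1]
gripper_width: 0.301
```

Request:
play_rows(increments=[{"offset": [34,-21,0],"twist": 0,"grip": 0},{"offset": [68,-42,0],"twist": 0,"grip": 0},{"offset": [102,-63,0],"twist": 0,"grip": 0},{"offset": [136,-84,0],"twist": 0,"grip": 0},{"offset": [170,-105,0],"twist": 0,"grip": 0}])

```text
time: 1.63
tool_pos: [0.4914, -0.2147, 0.405]
tool_rot: [0.0, 0.973, 0.232, 0.0]
contact_force: [1.2, -0.2, 0.8]
gripper_width: -0.002
```

```bash
cat >> h.py <<'E'
C=np.array([0.514,0.017,0]); TH=np.deg2rad(21)
RC=R.from_euler("z",TH).as_matrix()
def go(x,y,ztip):  # case coords mm of fingertip -> tool offsets mm
    s,p,Rm=st(); t=C+RC@np.array([x,y,0])/1e3; t[2]=(ztip+173)/1e3
    return (Rm.T@(t-p)*1e3).round(1)
def rep():
    s,p,Rm=st(); c=RC.T@(p-C)*1e3; c[2]-=173
    print("t",round(s["time"],2),"tip in case",c.round(1),"F case",(RC.T@np.array(s["contact_force"])).round(2),"yaw x",np.rad2deg(np.arctan2(Rm[1,0],Rm[0,0])).round(2),"tilt",Rm[:,2].round(4),"grip",s["gripper_width"])
E
python3 - <<'E'
from h import *
rep()
print(go(-30,-155,232),go(-30,-155,108))
N=[("lid_edge","t"),("plunger_top","t"),("case","t"),("sample","t")]
look("wrist",N,"w1.png")
E
```

```text
t 1.63 tip in case [-104.1 -208.2  232. ] F case [ 1.04 -0.65  0.77] yaw x 26.85 tilt [ 8.e-04 -4.e-04 -1.e+00] grip -0.002246075915252475
[ 79.2 -45.4   0. ] [ 79.1 -45.5 124. ]
wrist lid_edge t [(0.65, [0.5441, -0.0643, 0.1391])]
wrist plunger_top t [(0.89, [0.5944, -0.1049, 0.0682])]
wrist case t [(0.98, [0.5174, 0.0179, 0.0039])]
wrist sample t [(0.86, [0.4828, 0.0018, 0.0032])]
```

View pics/w1.png

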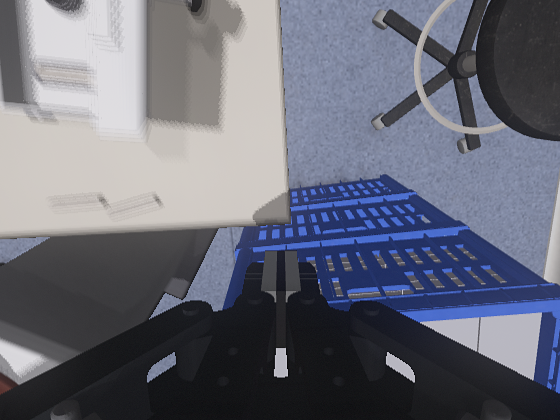

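The wrist view shows the case at the upper left, with the lid around (115,70), and the shut fingers at (281,270). The estimates agree with the fixed cameras. I'm going to the start of the push.

Request:
play_rows(increments=[{"offset": [30,-17,0],"twist": 0.1,"grip": 0},{"offset": [60,-34,10],"twist": 0.1,"grip": 0},{"offset": [79,-45,40],"twist": 0.1,"grip": 0},{"offset": [79,-45,80],"twist": 0.1,"grip": 0},{"offset": [79,-45,120],"twist": 0.1,"grip": 0}])

```text
time: 2.3
tool_pos: [0.5415, -0.1416, 0.285]
tool_rot: [0.001, 0.983, 0.183, 0.002]
contact_force: [0.8, -0.4, -0.1]
gripper_width: 0.002
```

```bash
python3 - <<'E'
from h import *
rep()
hy,hz=-54,40
for ph in [1.88,1.7,1.57,1.4,1.2,1,.8,.6,.4,.2,0.1,0]:
    y=hy+88*np.cos(ph)-30*np.sin(ph); z=hz+88*np.sin(ph)+30*np.cos(ph)
    print(ph,"front corner",round(y),round(z),"->tip",go(-30,y-12,z-(0 if ph<1.3 else 12)))
E
```

```text
t 2.3 tip in case [ -31.1 -157.9  112. ] F case [ 0.58 -0.62 -0.14] yaw x 21.11 tilt [ 0.0036 -0.0018 -1.    ] grip 0.0024939825868300902
1.88 front corner -109 115 ->tip [  1.2 -36.6   9.2]
1.7 front corner -95 123 ->tip [  1.2 -50.8   0.4]
1.57 front corner -84 128 ->tip [  1.3 -61.9  -4.2]
1.4 front corner -69 132 ->tip [  1.3 -77.3  -8.1]
1.2 front corner -50 133 ->tip [  1.4 -95.7 -21.2]
1 front corner -32 130 ->tip [   1.4 -114.1  -18.6]
0.8 front corner -14 124 ->tip [   1.4 -131.6  -12.4]
0.6 front corner 2 114 ->tip [   1.4 -147.6   -2.9]
0.4 front corner 15 102 ->tip [   1.4 -161.3    9.6]
0.2 front corner 26 87 ->tip [   1.4 -172.2   24.6]
0.1 front corner 31 79 ->tip [   1.4 -176.5   32.8]
0 front corner 34 70 ->tip [   1.4 -180.    41.4]
```

Request:
play_rows(increments=[{"offset": [1,-15,4],"twist": 0,"grip": 0},{"offset": [1,-27,4],"twist": 0,"grip": 0},{"offset": [1,-38,3],"twist": 0,"grip": 0},{"offset": [1,-50,0],"twist": 0,"grip": 0},{"offset": [1,-62,-4],"twist": 0,"grip": 0}])

```text
time: 2.72
tool_pos: [0.5199, -0.0827, 0.2923]
tool_rot: [0.002, 0.983, 0.183, 0.002]
contact_force: [0.4, -3.1, -2.3]
gripper_width: 0.005
```

```bash
python3 - <<'E'
from h import *
rep()
N=[("lid_edge","t"),("plunger_top","t")]
look("scene",N); look("top",N)
E
```

```text
t 2.72 tip in case [-30.3 -95.2 119.3] F case [-0.74 -3.   -2.26] yaw x 21.08 tilt [ 0.0052 -0.003  -1.    ] grip 0.0045278062412705345
scene lid_edge t []
scene plunger_top t [(0.7, [0.5865, -0.0887, 0.0907])]
top lid_edge t [(0.63, [0.5317, -0.0317, 0.1406])]
top plunger_top t [(0.56, [0.5888, -0.0869, 0.0955])]
```

Request:
play_rows(increments=[{"offset": [0,-10,-4],"twist": 0,"grip": 0},{"offset": [0,-20,-11],"twist": 0,"grip": 0},{"offset": [0,-30,-14],"twist": 0,"grip": 0},{"offset": [0,-41,-15],"twist": 0,"grip": 0},{"offset": [0,-52,-14],"twist": 0,"grip": 0}])

```text
time: 3.43
tool_pos: [0.5007, -0.033, 0.3037]
tool_rot: [0.0, 0.983, 0.183, 0.001]
contact_force: [2.0, -2.3, -0.0]
gripper_width: 0.003
```

Request:
play_rows(increments=[{"offset": [0,-9,3],"twist": 0,"grip": 0},{"offset": [0,-18,7],"twist": 0,"grip": 0},{"offset": [0,-26,11],"twist": 0,"grip": 0},{"offset": [0,-34,16],"twist": 0,"grip": 0},{"offset": [0,-41,22],"twist": 0,"grip": 0}])

```text
time: 3.85
tool_pos: [0.4858, 0.0052, 0.2804]
tool_rot: [-0.0, 0.983, 0.183, 0.0]
contact_force: [0.7, 0.7, 3.9]
gripper_width: -0.001
```

```bash
python3 - <<'E'
from h import *
rep()
N=[("lid_edge","t"),("plunger_top","t")]
look("scene",N,"s2.png"); look("top",N)
E
```

```text
t 3.85 tip in case [-30.6  -0.9 107.4] F case [0.94 0.44 3.91] yaw x 21.14 tilt [ 5.e-04  8.e-04 -1.e+00] grip -0.001339872754788656
scene lid_edge t [(0.84, [0.4973, 0.0525, 0.0933])]
scene plunger_top t [(0.7, [0.5545, -0.0107, 0.1273]), (0.56, [0.6868, 0.1533, 0.0237])]
top lid_edge t []
top plunger_top t [(0.72, [0.5602, -0.0058, 0.1267]), (0.24, [0.7609, 0.0198, -0.0028])]
```

View pics/s2.png

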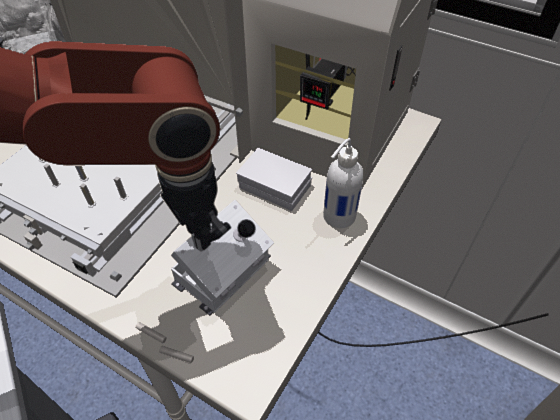

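The lid is at about 0.5 rad with the fingers on its top face at (205,235). I'll continue down, slowing near shut.

Request:
play_rows(increments=[{"offset": [0,-7,7],"twist": 0,"grip": 0},{"offset": [0,-13,14],"twist": 0,"grip": 0},{"offset": [0,-18,21],"twist": 0,"grip": 0},{"offset": [0,-22,27],"twist": 0,"grip": 0},{"offset": [0,-24,31],"twist": 0,"grip": 0}])

```text
time: 4.57
tool_pos: [0.4767, 0.0272, 0.2484]
tool_rot: [-0.0, 0.983, 0.184, -0.001]
contact_force: [0.1, -0.9, 1.1]
gripper_width: -0.001
```

Request:
play_rows(increments=[{"offset": [0,-1,1],"twist": 0,"grip": 0},{"offset": [0,-2,2],"twist": 0,"grip": 0},{"offset": [0,-2,3],"twist": 0,"grip": 0},{"offset": [0,-2,4],"twist": 0,"grip": 0},{"offset": [0,-2,4],"twist": 0,"grip": 0}])

```text
time: 4.98
tool_pos: [0.4767, 0.0285, 0.2457]
tool_rot: [-0.0, 0.983, 0.183, 0.0]
contact_force: [-0.6, 0.1, 0.9]
gripper_width: -0.0
```

```bash
python3 - <<'E'
from h import *
rep()
E
```

```text
t 4.98 tip in case [-30.7  24.1  72.7] F case [-0.51  0.32  0.88] yaw x 21.12 tilt [ 1.e-04  4.e-04 -1.e+00] grip -2.7603401323755034e-05
```

Request:
play_rows(increments=[{"offset": [0,0,1],"twist": 0,"grip": 0},{"offset": [0,0,2],"twist": 0,"grip": 0},{"offset": [0,0,3],"twist": 0,"grip": 0},{"offset": [0,0,3],"twist": 0,"grip": 0}])

```text
time: 5.32
tool_pos: [0.4769, 0.0285, 0.2434]
tool_rot: [-0.0, 0.983, 0.183, 0.0]
contact_force: [-3.0, 2.3, 5.8]
gripper_width: -0.002
```

Request:
play_rows(increments=[{"offset": [0,0,0.5],"twist": 0,"grip": 0},{"offset": [0,0,1],"twist": 0,"grip": 0},{"offset": [0,0,1],"twist": 0,"grip": 0}])

```text
time: 5.57
tool_pos: [0.477, 0.0284, 0.2433]
tool_rot: [-0.0, 0.983, 0.183, -0.0]
contact_force: [-5.8, 1.7, 11.6]
gripper_width: -0.004
```

Tip height is 70.3 mm and it has stopped, with force rising, so the lid is shut. I'm raising the tool and locating the knob.

Request:
play_rows(increments=[{"offset": [0,0,-20],"twist": 0,"grip": 0},{"offset": [0,0,-50],"twist": 0,"grip": 0},{"offset": [-20,0,-90],"twist": 0,"grip": 0},{"offset": [-50,0,-110],"twist": 0,"grip": 0},{"offset": [-50,0,-110],"twist": 0,"grip": 0}])

```text
time: 5.98
tool_pos: [0.4289, 0.0096, 0.3589]
tool_rot: [0.003, 0.983, 0.183, 0.006]
contact_force: [0.8, -0.1, 0.3]
gripper_width: 0.0
```

```bash
python3 - <<'E'
from h import *
rep()
N=[("lid_edge","t"),("plunger_top","t"),("case","t")]
look("scene",N); look("top",N,"t3.png"); look("wrist",N,"w3.png")
a=cv2.imread("pics/t3.png")[180:350,200:400]; b=cv2.imread("pics/w3.png")
cv2.imwrite("pics/c3.png",np.hstack([cv2.resize(a,(400,340)),cv2.resize(b,(400,300))[:, :] if 0 else cv2.resize(b,(400,340))]))
T=C+RC@[.032,0,0]; print("expected plunger",T)
E
```

```text
t 5.98 tip in case [-82.1  23.5 185.9] F case [ 0.76 -0.38  0.29] yaw x 21.08 tilt [ 0.0119 -0.0031 -0.9999] grip 0.000481799826651088
scene lid_edge t [(0.6, [0.4933, 0.0632, 0.0408])]
scene plunger_top t [(0.68, [0.5422, 0.0293, 0.1121])]
scene case t [(0.91, [0.5142, 0.0168, 0.0041])]
top lid_edge t [(0.71, [0.4966, 0.0606, 0.0343])]
top plunger_top t [(0.58, [0.5436, 0.0295, 0.109])]
top case t [(0.96, [0.5153, 0.0185, -0.0016])]
wrist lid_edge t [(0.93, [0.4949, 0.062, 0.0372])]
wrist plunger_top t [(0.67, [0.5444, 0.0229, 0.1098])]
wrist case t [(0.82, [0.5175, 0.0205, 0.0034])]
expected plunger [0.54387457 0.02846777 0.        ]
```

View pics/c3.png

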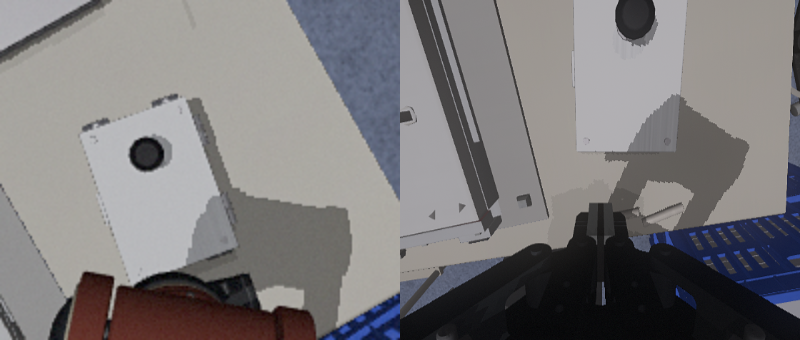

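The lid is shut in both views and the knob is at (147,153) in the top crop. It measures (0.5435, 0.0275, 0.110), which matches what I expected. I'm moving above it.

```bash
python3 - <<'E'
from h import *
print(go(32,-1,185), go(32,-1,122))
E
```

```text
[112.5  25.3  -7.2] [112.6  25.3  55.8]
```

Request:
play_rows(increments=[{"offset": [35,8,0],"twist": 0,"grip": 0},{"offset": [70,16,0],"twist": 0,"grip": 0},{"offset": [112,25,5],"twist": 0,"grip": 0},{"offset": [112,25,30],"twist": 0,"grip": 0},{"offset": [112,25,52],"twist": 0,"grip": 0}])

```text
time: 7.0
tool_pos: [0.546, 0.0277, 0.2994]
tool_rot: [0.0, 0.983, 0.184, 0.001]
contact_force: [-1.0, -0.1, -0.2]
gripper_width: 0.002
```

Request:
play_rows(increments=[{"offset": [0,0,0],"twist": 0,"grip": 0},{"offset": [0,0,0],"twist": 0,"grip": 0},{"offset": [0,0,0],"twist": 0,"grip": 0}])

```text
time: 7.25
tool_pos: [0.5437, 0.0274, 0.3007]
tool_rot: [0.0, 0.983, 0.183, 0.001]
contact_force: [-0.2, 0.1, -0.3]
gripper_width: 0.001
```

```bash
python3 - <<'E'
from h import *
rep(); print(go(32,-1,116)); look("wrist",[("plunger_top","t")],"w4.png"); look("scene",[("plunger_top","t")],"s4.png")
E
```

```text
t 7.25 tip in case [ 31.4  -0.9 127.7] F case [-0.19  0.16 -0.32] yaw x 21.13 tilt [ 1.1e-03 -1.0e-04 -1.0e+00] grip 0.0007388013251291178
[ 0.6  0.1 11.7]
wrist plunger_top t [(0.61, [0.5457, 0.0267, 0.1093])]
scene plunger_top t [(0.64, [0.5425, 0.03, 0.1114])]
```

Request:
play_rows(increments=[{"offset": [0,0,6],"twist": 0,"grip": 0},{"offset": [0,0,12],"twist": 0,"grip": 0},{"offset": [0,0,16],"twist": 0,"grip": 0},{"offset": [0,0,19],"twist": 0,"grip": 0},{"offset": [0,0,19],"twist": 0,"grip": 0}])

```text
time: 7.87
tool_pos: [0.5435, 0.0274, 0.2803]
tool_rot: [-0.0, 0.983, 0.183, -0.0]
contact_force: [0.1, -0.4, 2.6]
gripper_width: 0.005
```

Request:
play_rows(increments=[{"offset": [0,0,1],"twist": 0,"grip": 0},{"offset": [0,0,2],"twist": 0,"grip": 0},{"offset": [0,0,3],"twist": 0,"grip": 0},{"offset": [0,0,3],"twist": 0,"grip": 0},{"offset": [0,0,3],"twist": 0,"grip": 0}])

```text
time: 8.28
tool_pos: [0.5435, 0.0274, 0.2778]
tool_rot: [0.0, 0.983, 0.183, 0.0]
contact_force: [-1.7, -0.5, 3.9]
gripper_width: -0.001
```

Request:
play_rows(increments=[{"offset": [0,0,0.7],"twist": 0,"grip": 0},{"offset": [0,0,1.4],"twist": 0,"grip": 0},{"offset": [0,0,2],"twist": 0,"grip": 0},{"offset": [0,0,2],"twist": 0,"grip": 0}])

```text
time: 8.62
tool_pos: [0.5435, 0.0275, 0.2757]
tool_rot: [0.0, 0.983, 0.183, 0.0]
contact_force: [-0.8, -0.8, 4.0]
gripper_width: -0.002
```

```bash
python3 - <<'E'
from h import *
rep()
E
```

```text
t 8.62 tip in case [ 31.3  -0.8 102.7] F case [-1.05 -0.46  3.95] yaw x 21.13 tilt [ 1.e-04 -0.e+00 -1.e+00] grip -0.00212869303763955
```

Request:
play_rows(increments=[{"offset": [0,0,0.7],"twist": 0,"grip": 0},{"offset": [0,0,1.4],"twist": 0,"grip": 0},{"offset": [0,0,2],"twist": 0,"grip": 0},{"offset": [0,0,2],"twist": 0,"grip": 0}])

```text
time: 8.95
tool_pos: [0.5435, 0.0274, 0.2736]
tool_rot: [0.0, 0.983, 0.183, 0.0]
contact_force: [-0.7, -0.4, 3.7]
gripper_width: 0.001
```

Request:
play_rows(increments=[{"offset": [0,0,0.7],"twist": 0,"grip": 0},{"offset": [0,0,1.4],"twist": 0,"grip": 0},{"offset": [0,0,2],"twist": 0,"grip": 0},{"offset": [0,0,2],"twist": 0,"grip": 0}])

```text
time: 9.28
tool_pos: [0.5435, 0.0274, 0.2716]
tool_rot: [0.0, 0.983, 0.183, 0.0]
contact_force: [-0.8, -1.4, 4.0]
gripper_width: 0.0
```

Request:
play_rows(increments=[{"offset": [0,0,0.7],"twist": 0,"grip": 0},{"offset": [0,0,1.4],"twist": 0,"grip": 0},{"offset": [0,0,2],"twist": 0,"grip": 0},{"offset": [0,0,2],"twist": 0,"grip": 0}])

```text
time: 9.62
tool_pos: [0.5435, 0.0275, 0.2697]
tool_rot: [0.0, 0.983, 0.183, 0.0]
contact_force: [-0.9, -0.4, 4.0]
gripper_width: -0.003
```

Request:
play_rows(increments=[{"offset": [0,0,0.7],"twist": 0,"grip": 0},{"offset": [0,0,1.4],"twist": 0,"grip": 0},{"offset": [0,0,2],"twist": 0,"grip": 0},{"offset": [0,0,2],"twist": 0,"grip": 0}])

```text
time: 9.95
tool_pos: [0.5437, 0.0275, 0.2685]
tool_rot: [0.0, 0.983, 0.183, 0.0]
contact_force: [-2.9, 0.2, 9.4]
gripper_width: -0.003
```

Landed: the force jumped from 4.0 to 9.4 N, so the switch is at about 1.4 mm. I'll press a little more and hold.

Request:
play_rows(increments=[{"offset": [0,0,0.7],"twist": 0,"grip": 0},{"offset": [0,0,1.4],"twist": 0,"grip": 0},{"offset": [0,0,1.4],"twist": 0,"grip": 0},{"offset": [0,0,1.4],"twist": 0,"grip": 0},{"offset": [0,0,1.4],"twist": 0,"grip": 0}])

```text
time: 10.37
tool_pos: [0.5437, 0.0275, 0.2677]
tool_rot: [0.0, 0.983, 0.183, 0.0]
contact_force: [-4.0, 0.1, 10.4]
gripper_width: 0.003
```

Request:
play_rows(increments=[{"offset": [0,0,0.8],"twist": 0,"grip": 0},{"offset": [0,0,0.8],"twist": 0,"grip": 0},{"offset": [0,0,0.8],"twist": 0,"grip": 0},{"offset": [0,0,0.8],"twist": 0,"grip": 0},{"offset": [0,0,0.8],"twist": 0,"grip": 0}])

```text
time: 10.78
tool_pos: [0.5438, 0.0275, 0.2673]
tool_rot: [0.0, 0.983, 0.183, 0.0]
contact_force: [-5.0, 0.4, 14.3]
gripper_width: -0.0
```

Request:
play_rows(increments=[{"offset": [0,0,0],"twist": 0,"grip": 0},{"offset": [0,0,0],"twist": 0,"grip": 0},{"offset": [0,0,0],"twist": 0,"grip": 0}])

```text
time: 11.03
tool_pos: [0.5438, 0.0275, 0.2673]
tool_rot: [0.0, 0.983, 0.183, 0.0]
contact_force: [-5.6, 0.3, 12.3]
gripper_width: 0.003
```

That was about 0.65 s at 12–14 N, putting the switch at about 2.4 mm, tripped and not crushed. I'm releasing it and retreating upward.

Request:
play_rows(increments=[{"offset": [0,0,-5],"twist": 0,"grip": 0},{"offset": [0,0,-12],"twist": 0,"grip": 0},{"offset": [0,0,-22],"twist": 0,"grip": 0},{"offset": [0,0,-40],"twist": 0,"grip": 0},{"offset": [0,0,-75],"twist": 0,"grip": 0}])

```text
time: 11.45
tool_pos: [0.5417, 0.0277, 0.3361]
tool_rot: [-0.002, 0.983, 0.183, -0.005]
contact_force: [0.9, 0.2, 0.2]
gripper_width: 0.004
```

Request:
play_rows(increments=[{"offset": [-35,0,-10],"twist": 0,"grip": 0},{"offset": [-70,0,-20],"twist": 0,"grip": 0},{"offset": [-100,0,-20],"twist": 0,"grip": 0},{"offset": [-120,0,-20],"twist": 0,"grip": 0},{"offset": [-120,0,-20],"twist": 0,"grip": 0}])

```text
time: 11.87
tool_pos: [0.429, -0.0163, 0.3597]
tool_rot: [-0.0, 0.983, 0.183, -0.001]
contact_force: [-0.8, -0.2, -0.3]
gripper_width: -0.0
```

```bash
python3 - <<'E'
from h import *
rep()
N=[("lid_edge","t"),("plunger_top","t"),("wash_bottle","t"),("tray_a","t")]
look("scene",N,"s5.png"); look("top",N,"t5.png"); look("wrist",N[:2])
a=cv2.imread("pics/t5.png")[180:350,200:400]; b=cv2.imread("pics/s5.png")[120:330,130:380]
cv2.imwrite("pics/c5.png",np.hstack([cv2.resize(a,(400,340)),cv2.resize(b,(400,340))]))
E
```

```text
t 11.87 tip in case [-91.3  -0.6 186.7] F case [-0.83  0.15 -0.26] yaw x 21.04 tilt [-0.0017 -0.     -1.    ] grip -0.00034799050221641126
scene lid_edge t [(0.9, [0.4944, 0.0642, 0.0411])]
scene plunger_top t [(0.84, [0.5392, 0.0275, 0.1093])]
scene wash_bottle t [(0.79, [0.7613, 0.0185, 0.0029])]
scene tray_a t [(0.77, [0.6893, 0.1515, 0.023]), (0.57, [0.6913, 0.1525, 0.0035])]
top lid_edge t [(0.83, [0.4993, 0.0609, 0.0332])]
top plunger_top t [(0.68, [0.5441, 0.0335, 0.1093])]
top wash_bottle t [(0.97, [0.762, 0.0221, -0.0028])]
top tray_a t [(0.69, [0.6923, 0.1492, 0.0182])]
wrist lid_edge t []
wrist plunger_top t [(0.77, [0.5457, 0.0247, 0.1125])]
```

View pics/c5.png

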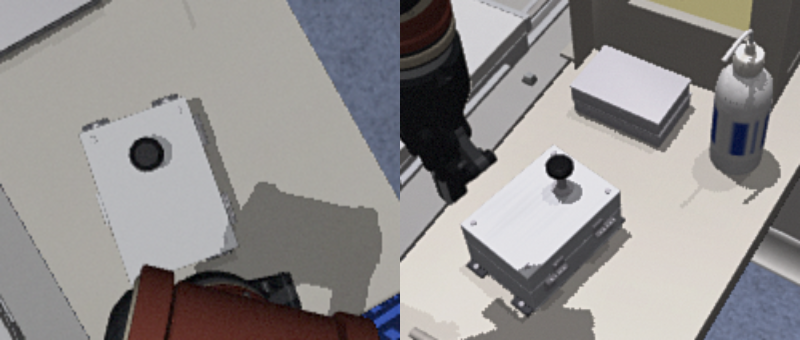

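The case is shut flush, the knob at (560,165) is fully up, and the bottle and trays are where they started. The arm is clear, so I'm handing in.

```bash
python3 -c "
from plant import manip
print(manip.job_done())"
```

```text
the job is handed in; nothing more can be done
None
```

I swung the lid shut with the closed fingers and pressed it down until it stopped. The fingertips were then 70.3 mm over the table, against 70 mm for a shut lid. I then pushed the plunger down until the force jumped from about 4 N to 9.4 N, pressed slightly further and held it for about 0.65 s at 12–14 N. From the force I estimate the switch moved about 2.4 mm, so it was tripped and well short of crushed. I released the plunger, backed the arm off and handed the job in at about 12 s; the hand-in gives no verdict.

**Last checks:**
- **Lid:** it is flush in the pictures, with its free rim measured at 33–41 mm high (40 mm expected).
- **Plunger:** the knob top measured 109–112.5 mm (112 mm when fully out), so it is back up within the roughly 4 mm accuracy of the measurement.
- **Bottle and trays:** both are where they started, and the bottle is upright. One later tray reading was about 20 mm higher than the first from the same camera, but a second detection in that picture matched the starting height and the picture shows no change.
- **Contact:** the arm is clear of everything, with the force back to noise level.
- **Not checked directly:** the sample pin can't be seen inside the shut case. Switch travel was only inferred from force and tool position.

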